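# Open the drill-bit case at the drilling bench

### The arm

A 6-joint arm with a two-finger parallel gripper is mounted at the origin on the work surface. World frame = base frame: x ahead of the robot, y to its left, z up, the work surface at z = 0. Lengths are in m, angles in degrees, forces in N, time in s.
With the tool pointing down it reaches from about 0.4 to 0.825 m from the base axis. Payload 7 kg.
Tool frame: the origin (TCP) lies at the very end of the fingers, on their centre line; the grasp point (between the pads) lies behind it (r.grasp_offset is the z of the grasp point in the tool frame, in m); z points along the fingers, y is the direction in which the jaws open and shut (so a half turn about z gives the same grasp; the last joint's range is limited). The gripper opens to 88 mm and grips with 3 to 60 N. Pads are 19 mm wide; open, the fingers measure 130 mm over their backs; the gripper's body (78 mm by 193 mm) begins 47 mm behind the grasp point.
Start: joints at [-58.551, 20.546, 0.682, 0, -70.136, -16.507], TCP at [0.174, -0.652, 0.227] pointing down, gripper open.
Joint ranges: [-176.03, 176.03], [-82.01, 121.73], [-58.28, 71.71], [-173.87, 95.51], [-174.79, -0.11], [-173.66, 173.66]. Speed limits (degrees/s): [136.94, 136.94, 172.46, 180, 180, 180].

### API

Orientations are given as [roll, pitch, yaw] about the fixed x, y, z axes, in that order (R = Rz(yaw) Ry(pitch) Rx(roll)).
In Python, from plant import r gives the robot as it stands. The module is installed in compiled form; this text tells all that it offers.
- The arm moves only by the tool servo_tool, never from a script. Its argument "targets" is a list of rows, each an object of numbers: "dx", "dy", "dz": the shift along the world's x, y, z in cm; "spin": the turn about the world's z in rad; "grip": the opening in per cent of the stroke, from 0 (shut) to 100 (fully open). A call has exactly 10 rows; each row is the pose to reach, as a shift and turn from the pose commanded when the call began; what a row does not reach only later rows make up. A row lasts 1/12 s, in which the tool goes at most 41.7 mm and 7.16 degrees, less where a joint would pass 70% of its speed; a pose out of reach is approached as far as the arm can. A call with a gripper value outside its range is refused whole. The fingers move at their own pace and stop on an object; "squeeze" is the grip in N (left out, the last holds). Time passes only in rows, so rows that repeat a pose let the fingers close, or fill a call up. It gives the time, the measured TCP pose, the force and the opening at its end, in the units of the state.
- r.get_state(): the state, without advancing time (a new reading comes with each control period).
- r.capture(name): name is "side" or "top" or "wrist"; returns the picture (480x640x3 uint8, blue, green, red); there is no depth.
- r.get_calibration(name): a dict with "K" (3x3 intrinsics, pixels), "extrinsics" (4x4, takes a point from camera to world coordinates). Camera axes: x right, y down, z forward; pixel columns grow to the right and rows downward; lengths in m; the calibration is good to about 2 mm. A picture is of the moment at which its call begins: read the wrist's pose just before it. get_calibration takes no time and is no camera call; for the wrist camera it gives the pose at the moment of the call.
- r.close_job(): hands the job in, once; it reports no verdict.
Trained networks look in the newest picture that a camera, given by its name, has taken for a name from the list of things; names that differ only in an ending like _2 or _b are one class to them, and where a whole thing is asked for, a point or a joint stands for the part that bears it (a point fixed in the world has none). Each returns a list of dicts, best first, with "p" (0 to 1); they miss things now and then, are a little off and sometimes report something else, mostly with a low value. They report only what shows in the picture. A call takes as long as a camera call. They do not tell look-alikes from the thing itself.
- r.cut_out(name, camera): "mask" (480x640 bool, what is visible of it) and "extent" ([left, top, right, bottom] in pixels, round what is visible of it).
The state is a dict: "time_s": time; "joints": joint angles; "qd": joint speeds; "joint_torque": joint torques, N m; "tcp_pos": TCP position; "eef_rot": TCP orientation; "contact_force": force on the tool from outside, world axes, zero at the start; "moment": the same for the moment, N m; "gripper_width": finger opening in m.
Only numpy, scipy, OpenCV 4.12 (cv2) and the standard library are available. Lean on these libraries where they do the work, as an engineer would, in place of code of your own. Each camera call takes 0.05 s, during which the arm holds its last target. There are 200 camera calls.

### The job

Two grey steel cases, each shut by a toggle latch, stand on the drilling bench. Get the larger one open for the next job: flip its latch lever fully over towards the front, then lift its lid by the black bar until it stands about upright, and let go of it there. Leave the smaller case latched.

Things in the scene. Friction and masses are not known exactly. Their poses are not given: they have to be found in the camera images.
- case: The larger of two grey steel cases, fixed: 150 mm deep (x), 260 wide (y), 108 high to the top of its shut lid (the smaller: 120 x 170 x 82). Origin: centre of its underside. x points from its front (latch side, towards the robot) to its back (hinge side), y to its left, z up. In this frame, mm: lid hinge axis along y through (75, 0, 85.5); latch pivot, also along y, at (-92, 65, 112).
- latch_tip (a point): Free tip of the larger case's latch, a steel lever 24 mm wide, 58 from pivot to tip. The tip is a bar 28 long in y, 8 thick. Shut, it leans back over the lid, 50 degrees from vertical, tip at (-48, 65, 149) mm in the case frame, 41 above the lid top, free space behind it. Pushed at its back towards the front (a few N) past 20 degrees, a spring throws it on till it sticks out level in front.
- lift_bar (a point): Middle of the black lift bar on the larger case's lid: round, 12 mm thick, 90 long, along y, on a post near each end (80 apart), 30 clear above the lid. Lid shut, it is at (-50, -55, 143.5) mm in the case frame, so 125 in front of the hinge axis and 58 above it. Pinched from above across x; it can turn between the fingers as the lid swings.
- case_latch (a joint): The latch lever of the larger case, rad: 0 shut (leaning back over the lid), about 0.35 the dead centre, 2.3 fully open (sticking out level to the front). While it is under about 0.5 the lid cannot be raised more than about 2 mm.
- case_lid (a joint): The lid of the larger case, rad: 0 shut, 1.57 upright, 1.75 its stop. Its stiff hinge holds it wherever it is left; raising it takes about 3 to 7 N at the bar.
- small_case_latch (a joint): The latch lever of the smaller case (120 x 170 x 82 mm), rad: 0 shut, 2.3 open. It is to stay shut.
Things that resemble listed ones, but are neither listed nor needed, are in the scene too. What is shaped like the part that bears small_case_latch but turquoise is not meant.

How it is judged:
By the outcome, as a careful person would: the job done as asked, in the order asked, and still so for the second after the job is handed in, with the robot touching nothing.
It also fails if it takes over 48 s, if anything falls off the work surface, if the arm or the gripper's body presses on something with over 40 N, if the wrist force passes 120 N, or if a joint passes its speed limit or range.

## Working session

There is one attempt and no reset: what is moved stays moved. The work goes in short steps, Python scripts to look and compute and a tool call to move; the robot and the scene stay as the last step left them, time stands still between calls to the robot, and variables do not carry over. Pictures are saved under pics/ and viewed, about 8 in all and at most 12, crops included, and the job is handed in when it is done.

Besides the shell and the picture viewer there is one more tool, called after "Emit:" by a JSON object that holds its "api" and its "payload". servo_tool: Moves the arm, as the interface text tells. Its arguments: {"type":"object","properties":{"targets":{"type":"array"},"squeeze":{"type":"number"}},"required":["targets"]}

```bash
mkdir -p pics; python3 - <<'E'
from plant import r
import cv2,numpy as np
s=r.get_state();print(s['time_s'],s['tcp_pos'],s['eef_rot'],s['gripper_width'],r.grasp_offset)
for n in('top','side'):
    im=r.capture(n);cv2.imwrite(f'pics/{n}0.png',im)
    c=r.get_calibration(n);print(n,np.round(c['K'],1).tolist(),np.round(c['extrinsics'],4).tolist())
    for t in('case','latch_tip','lift_bar','case_latch'):
        print(t,[(round(d['p'],2),d['extent']) for d in r.cut_out(t,n)])
E
```

```text
0.0 [ 0.17390237 -0.65169899  0.22562274] [ 1.79905354e+02 -9.52176773e-03 -1.65063497e+02] 0.08785364433833352 -0.0188
top [[448.2, 0.0, 310.3], [0.0, 448.2, 242.2], [0.0, 0.0, 1.0]] [[-0.0009, -0.9865, 0.1639, 0.3395], [-1.0, 0.0011, 0.0014, 0.1212], [-0.0015, -0.1639, -0.9865, 1.0228], [0.0, 0.0, 0.0, 1.0]]
case [(0.8, [396.2, 171.8, 537.1, 271.0])]
latch_tip [(0.7, [428.9, 231.1, 449.8, 261.2]), (0.65, [402.8, 175.3, 537.5, 270.0])]
lift_bar [(0.67, [401.2, 177.9, 537.2, 268.3])]
case_latch [(0.79, [427.8, 231.7, 449.7, 259.2])]
side [[483.8, 0.0, 318.2], [0.0, 483.8, 242.4], [0.0, 0.0, 1.0]] [[-0.998, -0.0333, 0.0532, 0.4273], [-0.0625, 0.6023, -0.7958, 0.8877], [-0.0055, -0.7976, -0.6032, 0.7064], [0.0, 0.0, 0.0, 1.0]]
case [(0.78, [259.1, 141.1, 344.1, 234.8])]
latch_tip [(0.5, [312.6, 165.7, 334.1, 184.7])]
lift_bar []
case_latch [(0.52, [314.3, 164.9, 335.6, 186.5])]
```

View pics/top0.png

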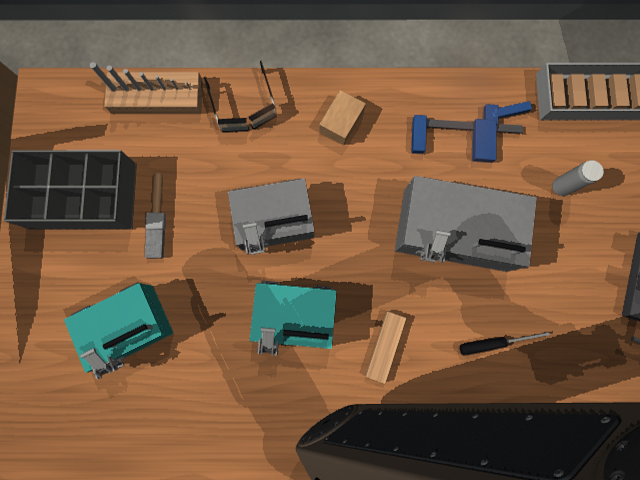

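View pics/side0.png

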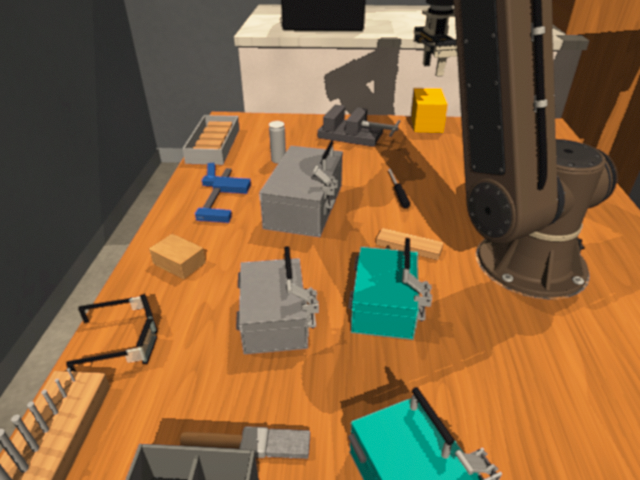

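Top view: the larger grey case is at (470,222), with its latch at (436,245) and bar at (505,247). Possible mix-ups are the small grey case (272,212), with latch (252,237), and the turquoise cases (293,315) and (118,328). By size and colour I choose (470,222). I'll check it in a close crop.

```bash
python3 - <<'E'
import cv2
a=cv2.imread('pics/top0.png')[160:290,380:560];b=cv2.imread('pics/side0.png')[130:250,240:360]
a=cv2.resize(a,None,fx=4.4,fy=4.4,interpolation=cv2.INTER_CUBIC)
cv2.imwrite('pics/crop1.png',a)
E
```

```text
(no output)
```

View pics/crop1.png

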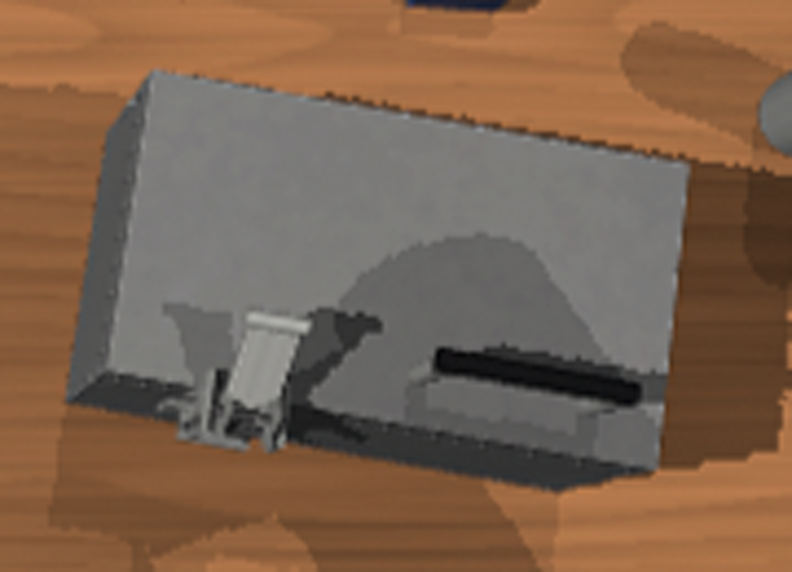

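The crop confirms the larger case, latch shut. Lid corners are at crop (153,72), (689,163), (658,468) and (108,374); the bar middle is (538,376) and the tip (279,322). I'll fit the pose from these.

```bash
cat > h.py <<'E'
import numpy as np
from scipy.optimize import least_squares
def proj(c,P):
    E=np.linalg.inv(c['extrinsics']);q=(E[:3,:3]@np.asarray(P).T).T+E[:3,3]
    u=(c['K']@q.T).T;return u[:,:2]/u[:,2:]
def world(p,P):
    c,s=np.cos(p[2]),np.sin(p[2]);P=np.asarray(P)/1000
    return np.c_[p[0]+c*P[:,0]-s*P[:,1],p[1]+s*P[:,0]+c*P[:,1],P[:,2]]
E
python3 - <<'E'
from h import *
from plant import r
c=r.get_calibration('top')
px=np.array([[153,72],[689,163],[658,468],[108,374],[538,376],[279,322]])/4.4+[380,160]
P=[[75,130,108],[75,-130,108],[-75,-130,108],[-75,130,108],[-50,-55,143.5],[-48,65,149]]
f=least_squares(lambda p:(proj(c,world(p,P))-px).ravel(),[.5,-.2,-.15])
print(f.x,np.degrees(f.x[2]),np.round(f.fun.reshape(-1,2),1).tolist())
W=world(f.x,[[-48,65,149],[-50,-55,143.5],[-92,65,112],[75,-55,85.5],[75,65,85.5]])
print(np.round(W,4).tolist(),np.round(np.hypot(W[:,0],W[:,1]),3))
E
```

```text
[ 0.53713054 -0.21298885 -0.17689177] -10.135151765777724 [[-0.4, -0.5], [0.4, -0.4], [0.6, 0.2], [-0.2, -0.3], [-0.1, 0.2], [-0.3, 0.6]]
[[0.5013, -0.1406, 0.149], [0.4782, -0.2583, 0.1435], [0.458, -0.1328, 0.112], [0.6013, -0.2803, 0.0855], [0.6224, -0.1622, 0.0855]] [0.521 0.544 0.477 0.663 0.643]
```

Emit:
{"api": "servo_tool", "payload": {"targets": [{"dx": 2,"dy": 2.8,"dz": 1.5,"spin": 0.11,"grip": 50},{"dx": 4.2,"dy": 5.7,"dz": 3,"spin": 0.22,"grip": 0},{"dx": 6.4,"dy": 8.6,"dz": 4,"spin": 0.33,"grip": 0},{"dx": 8.6,"dy": 11.5,"dz": 4,"spin": 0.44,"grip": 0},{"dx": 10.8,"dy": 14.5,"dz": 4,"spin": 0.55,"grip": 0},{"dx": 13,"dy": 17.5,"dz": 4,"spin": 0.66,"grip": 0},{"dx": 15.2,"dy": 20.5,"dz": 4,"spin": 0.77,"grip": 0},{"dx": 17.4,"dy": 23.5,"dz": 4,"spin": 0.88,"grip": 0},{"dx": 19.6,"dy": 26.5,"dz": 4,"spin": 1.0,"grip": 0},{"dx": 21.8,"dy": 29.4,"dz": 4,"spin": 1.133,"grip": 0}]}}

```text
time_s: 1.33
tcp_pos: [0.3927, -0.3565, 0.267]
eef_rot: [-180.0, -0.0, -100.3]
contact_force: [0.3, -0.2, -0.5]
gripper_width: 0.0266
```

Emit:
{"api": "servo_tool", "payload": {"targets": [{"dx": 2,"dy": 2.6,"grip": 0},{"dx": 4,"dy": 5.2,"grip": 0},{"dx": 6.2,"dy": 8,"grip": 0},{"dx": 8.4,"dy": 10.8,"grip": 0},{"dx": 10.6,"dy": 13.6,"grip": 0},{"dx": 12.8,"dy": 16.4,"grip": 0},{"dx": 14.8,"dy": 19,"grip": 0},{"dx": 16.1,"dy": 20.7,"grip": 0},{"dx": 16.1,"dy": 20.7,"dz": -2,"grip": 0},{"dx": 16.1,"dy": 20.7,"dz": -4,"grip": 0}]}}

```text
validation failed for argument at $.ta...
```

```bash
python3 - <<'E'
from h import *
from plant import r
import cv2
p=[.53713,-.21299,-.17689]
s=r.get_state();print(s['tcp_pos'],s['gripper_width'])
im=r.capture('wrist');c=r.get_calibration('wrist')
P=world(p,[[-48,51,149],[-48,79,149],[-50,-10,143.5],[-50,-100,143.5],[75,130,108],[-75,130,108],[-75,-130,108]])
for u in proj(c,P): print(u.round());cv2.drawMarker(im,tuple(int(v) for v in np.clip(u,-2000,2000)),(0,0,255),0,12,1)
cv2.imwrite('pics/w1.png',im)
w=(np.array(s['tcp_pos'][:2])-p[:2]);a=p[2];print('tcp case',w@[np.cos(a),np.sin(a)],w@[-np.sin(a),np.cos(a)])
E
```

```text
[ 0.39272489 -0.35645535  0.26696028] 0.026552935261639102
[247. 454.]
[248. 478.]
[248. 394.]
[243. 303.]
[147. 481.]
[282. 482.]
[277. 257.]
tcp case -0.11690632807598014 -0.16663748948506554
```

View pics/w1.png

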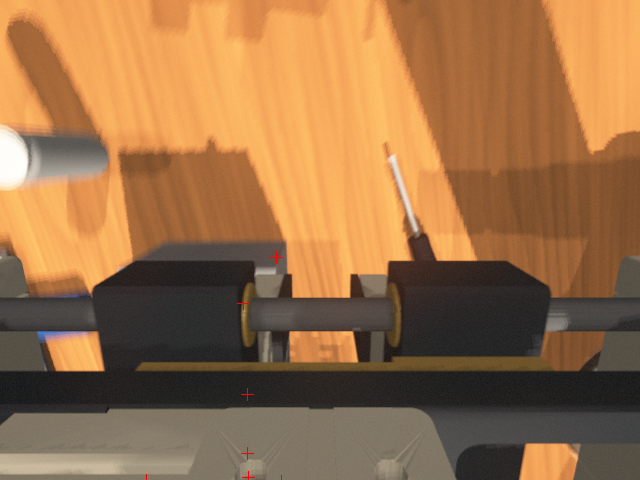

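The move was refused because rows need every key, so the arm had not moved. The wrist view is mostly blocked by the gripper, but the visible case corner at about (282,255) matches my prediction of (277,257).

Emit:
{"api": "servo_tool", "payload": {"targets": [{"dx": 2,"dy": 2.6,"dz": 0,"spin": 0,"grip": 0},{"dx": 4,"dy": 5.2,"dz": 0,"spin": 0,"grip": 0},{"dx": 6.2,"dy": 8,"dz": 0,"spin": 0,"grip": 0},{"dx": 8.4,"dy": 10.8,"dz": 0,"spin": 0,"grip": 0},{"dx": 10.6,"dy": 13.6,"dz": 0,"spin": 0,"grip": 0},{"dx": 12.8,"dy": 16.4,"dz": 0,"spin": 0,"grip": 0},{"dx": 14.8,"dy": 19,"dz": 0,"spin": 0,"grip": 0},{"dx": 16.1,"dy": 20.7,"dz": 0,"spin": 0,"grip": 0},{"dx": 16.1,"dy": 20.7,"dz": -2,"spin": 0,"grip": 0},{"dx": 16.1,"dy": 20.7,"dz": -4,"spin": 0,"grip": 0}]}}

```text
time_s: 2.22
tcp_pos: [0.5546, -0.1498, 0.227]
eef_rot: [-179.8, 0.0, -100.5]
contact_force: [-0.9, 0.1, -0.9]
gripper_width: 0.0005
```

```bash
cat >> h.py <<'E'
def tocase(x):
    p=[.53713,-.21299,-.17689];w=np.array(x[:2])-p[:2];a=p[2]
    return np.round(1000*np.array([w@[np.cos(a),np.sin(a)],w@[-np.sin(a),np.cos(a)],x[2]]),1)
E
python3 - <<'E'
from h import *
from plant import r
s=r.get_state();print(s['tcp_pos'],s['gripper_width'],s['eef_rot'],tocase(s['tcp_pos']))
E
```

```text
[ 0.55464931 -0.14979067  0.22696745] 0.0005162129406351692 [-1.79848038e+02  2.97038035e-02 -1.00471426e+02] [  6.1  65.3 227. ]
```

Emit:
{"api": "servo_tool", "payload": {"targets": [{"dx": 0,"dy": 0,"dz": -2,"spin": 0,"grip": 0},{"dx": 0,"dy": 0,"dz": -4,"spin": 0,"grip": 0},{"dx": 0,"dy": 0,"dz": -6,"spin": 0,"grip": 0},{"dx": 0,"dy": 0,"dz": -7.5,"spin": 0,"grip": 0},{"dx": 0,"dy": 0,"dz": -9,"spin": 0,"grip": 0},{"dx": 0,"dy": 0,"dz": -9,"spin": 0,"grip": 0},{"dx": -0.5,"dy": 0.1,"dz": -9,"spin": 0,"grip": 0},{"dx": -1.0,"dy": 0.2,"dz": -9,"spin": 0,"grip": 0},{"dx": -1.5,"dy": 0.3,"dz": -9,"spin": 0,"grip": 0},{"dx": -2,"dy": 0.4,"dz": -9,"spin": 0,"grip": 0}]}}

```text
time_s: 3.05
tcp_pos: [0.5329, -0.1471, 0.1377]
eef_rot: [-179.9, 0.0, -100.6]
contact_force: [0.1, 0.7, -0.9]
gripper_width: 0.0003
```

Emit:
{"api": "servo_tool", "payload": {"targets": [{"dx": -0.5,"dy": 0.1,"dz": 0,"spin": 0,"grip": 0},{"dx": -1,"dy": 0.2,"dz": 0,"spin": 0,"grip": 0},{"dx": -1.5,"dy": 0.3,"dz": 0,"spin": 0,"grip": 0},{"dx": -2,"dy": 0.4,"dz": 0,"spin": 0,"grip": 0},{"dx": -2.5,"dy": 0.45,"dz": 0,"spin": 0,"grip": 0},{"dx": -3,"dy": 0.55,"dz": 0,"spin": 0,"grip": 0},{"dx": -3.5,"dy": 0.6,"dz": 0.3,"spin": 0,"grip": 0},{"dx": -4,"dy": 0.7,"dz": 0.6,"spin": 0,"grip": 0},{"dx": -4.5,"dy": 0.8,"dz": 1,"spin": 0,"grip": 0},{"dx": -4.5,"dy": 0.8,"dz": 1,"spin": 0,"grip": 0}]}}

```text
time_s: 3.88
tcp_pos: [0.4867, -0.139, 0.1471]
eef_rot: [180.0, 0.0, -100.6]
contact_force: [-0.1, 0.8, -0.4]
gripper_width: 0.0005
```

```bash
python3 - <<'E'
from h import *
from plant import r
import cv2
s=r.get_state();print(s['time_s'],s['contact_force'],tocase(s['tcp_pos']))
im=r.capture('side');cv2.imwrite('pics/s2.png',cv2.resize(im[60:300,180:480],None,fx=2.4,fy=2.4))
E
```

```text
3.8833 [-0.08330729  0.77262864 -0.42014014] [-62.6  63.9 147.1]
```

View pics/s2.png

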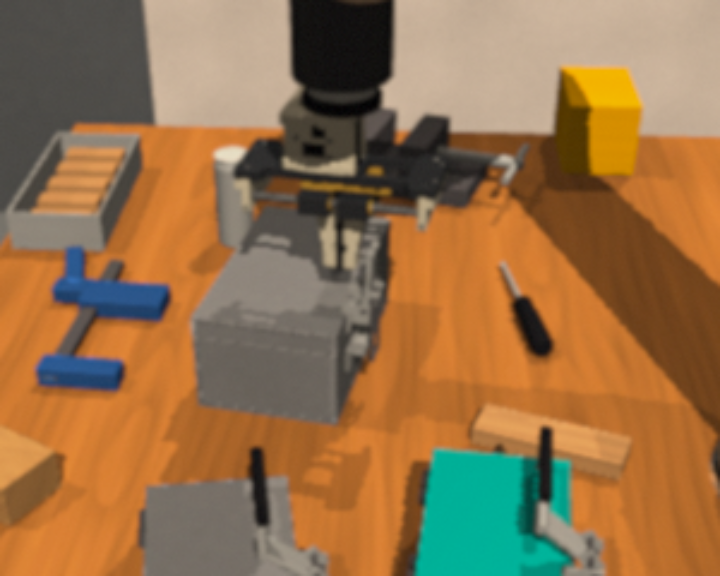

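The lever is in front of the fingers at about (372,250), but I can't tell its angle. I'll push on a bit more, then raise and look again.

Emit:
{"api": "servo_tool", "payload": {"targets": [{"dx": -0.5,"dy": 0.1,"dz": 0,"spin": 0,"grip": 0},{"dx": -1,"dy": 0.2,"dz": 0,"spin": 0,"grip": 0},{"dx": -1.5,"dy": 0.3,"dz": 0,"spin": 0,"grip": 0},{"dx": -2,"dy": 0.4,"dz": 0.2,"spin": 0,"grip": 0},{"dx": -2.5,"dy": 0.45,"dz": 0.4,"spin": 0,"grip": 0},{"dx": -3,"dy": 0.55,"dz": 0.6,"spin": 0,"grip": 0},{"dx": -3,"dy": 0.55,"dz": 0.6,"spin": 0,"grip": 0},{"dx": -3,"dy": 0.55,"dz": 3,"spin": 0,"grip": 0},{"dx": -2,"dy": -2,"dz": 6,"spin": 0,"grip": 50},{"dx": -1,"dy": -5,"dz": 8,"spin": 0,"grip": 70}]}}

```text
time_s: 4.77
tcp_pos: [0.4789, -0.189, 0.2296]
eef_rot: [-179.8, -0.0, -100.4]
contact_force: [1.6, 0.9, 1.0]
gripper_width: 0.0089
```

```bash
python3 - <<'E'
from h import *
from plant import r
import cv2
s=r.get_state();print(s['time_s'],s['contact_force'],s['tcp_pos'],tocase(s['tcp_pos']),s['eef_rot'])
im=r.capture('side');tp=r.capture('top')
for n in('side','top'): print([(round(d['p'],2),d['extent']) for d in r.cut_out('case_latch',n)])
a=cv2.resize(im[110:260,220:400],(480,400));b=cv2.resize(tp[160:310,380:500],(320,400))
cv2.imwrite('pics/s3.png',np.hstack([a,b]))
E
```

```text
4.7667 [1.62240408 0.8643301  0.96535262] [ 0.47891013 -0.18896317  0.22957208] [-61.5  13.4 229.6] [-1.79833032e+02 -2.35179034e-03 -1.00393074e+02]
[(0.77, [335.3, 180.3, 358.9, 202.1])]
[]
```

View pics/s3.png

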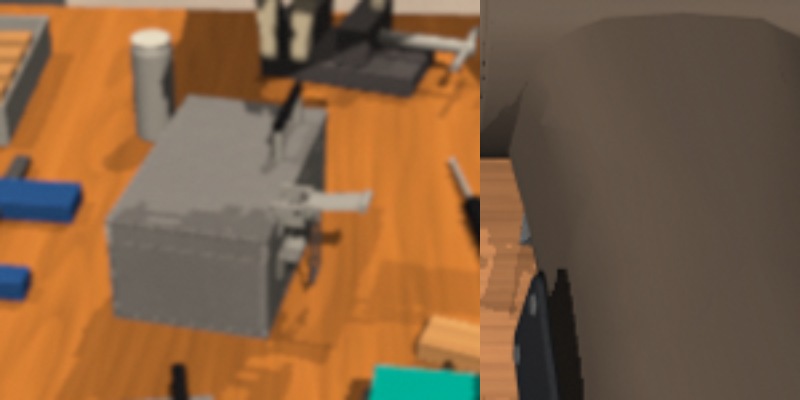

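The side view shows the lever sticking out level to the front at about (345,200), so it is fully open. Next I'll grip the bar.

Emit:
{"api": "servo_tool", "payload": {"targets": [{"dx": 0,"dy": -2.5,"dz": 0,"spin": 0,"grip": 70},{"dx": 0,"dy": -5,"dz": 0,"spin": 0,"grip": 70},{"dx": 0,"dy": -7,"dz": 0,"spin": 0,"grip": 70},{"dx": 0,"dy": -7,"dz": 0,"spin": 0,"grip": 70},{"dx": 0,"dy": -7,"dz": 0,"spin": 0,"grip": 70},{"dx": 0,"dy": -7,"dz": -2.5,"spin": 0,"grip": 70},{"dx": 0,"dy": -7,"dz": -5,"spin": 0,"grip": 70},{"dx": 0,"dy": -7,"dz": -7.5,"spin": 0,"grip": 70},{"dx": 0,"dy": -7,"dz": -9.5,"spin": 0,"grip": 70},{"dx": 0,"dy": -7,"dz": -9.5,"spin": 0,"grip": 70}]}}

```text
time_s: 5.8
tcp_pos: [0.475, -0.2571, 0.1272]
eef_rot: [179.6, 0.1, -100.6]
contact_force: [-1.0, -0.0, -1.5]
gripper_width: 0.0612
```

Emit:
{"api": "servo_tool", "payload": {"targets": [{"dx": 0,"dy": 0,"dz": 0,"spin": 0,"grip": 30},{"dx": 0,"dy": 0,"dz": 0,"spin": 0,"grip": 20},{"dx": 0,"dy": 0,"dz": 0,"spin": 0,"grip": 10},{"dx": 0,"dy": 0,"dz": 0,"spin": 0,"grip": 5},{"dx": 0,"dy": 0,"dz": 0,"spin": 0,"grip": 0},{"dx": 0,"dy": 0,"dz": 0,"spin": 0,"grip": 0},{"dx": 0,"dy": 0,"dz": 0,"spin": 0,"grip": 0},{"dx": 0,"dy": 0,"dz": 0,"spin": 0,"grip": 0},{"dx": 0,"dy": 0,"dz": 0,"spin": 0,"grip": 0},{"dx": 0,"dy": 0,"dz": 0,"spin": 0,"grip": 0}], "squeeze": 20}}

```text
time_s: 6.63
tcp_pos: [0.4787, -0.2593, 0.1318]
eef_rot: [-179.9, -0.0, -100.6]
contact_force: [2.9, -0.8, -0.7]
gripper_width: 0.011
```

```bash
python3 - <<'E'
from h import *
from plant import r
s=r.get_state();print(s['time_s'],s['contact_force'],s['tcp_pos'],tocase(s['tcp_pos']),s['gripper_width'])
a=-.17689
for d in np.arange(4.5,91,4.5):
    t=np.radians(155.11-d);x=125+137.8*np.cos(t);z=137.8*np.sin(t)-58
    print(d,np.round([x*np.cos(a)/10,x*np.sin(a)/10,z/10],2))
E
```

```text
6.6333 [ 2.89355879 -0.81140258 -0.68224555] [ 0.47873453 -0.25932812  0.13180124] [-49.3 -55.9 131.8] 0.011048645707202896
4.5 [ 0.49 -0.09  0.96]
9.0 [ 1.04 -0.19  1.88]
13.5 [ 1.67 -0.3   2.76]
18.0 [ 2.37 -0.42  3.58]
22.5 [ 3.12 -0.56  4.34]
27.0 [ 3.93 -0.7   5.04]
31.5 [ 4.8  -0.86  5.68]
36.0 [ 5.71 -1.02  6.24]
40.5 [ 6.66 -1.19  6.73]
45.0 [ 7.64 -1.37  7.14]
49.5 [ 8.65 -1.55  7.47]
54.0 [ 9.69 -1.73  7.72]
58.5 [10.74 -1.92  7.89]
63.0 [11.81 -2.11  7.97]
67.5 [12.87 -2.3   7.97]
72.0 [13.93 -2.49  7.88]
76.5 [14.98 -2.68  7.71]
81.0 [16.02 -2.86  7.45]
85.5 [17.03 -3.04  7.12]
90.0 [18.01 -3.22  6.7 ]
```

Emit:
{"api": "servo_tool", "payload": {"targets": [{"dx": 0.49,"dy": -0.09,"dz": 0.96,"spin": 0,"grip": 0},{"dx": 1.04,"dy": -0.19,"dz": 1.88,"spin": 0,"grip": 0},{"dx": 1.67,"dy": -0.3,"dz": 2.76,"spin": 0,"grip": 0},{"dx": 2.37,"dy": -0.42,"dz": 3.58,"spin": 0,"grip": 0},{"dx": 3.12,"dy": -0.56,"dz": 4.34,"spin": 0,"grip": 0},{"dx": 3.93,"dy": -0.7,"dz": 5.04,"spin": 0,"grip": 0},{"dx": 4.8,"dy": -0.86,"dz": 5.68,"spin": 0,"grip": 0},{"dx": 5.71,"dy": -1.02,"dz": 6.24,"spin": 0,"grip": 0},{"dx": 6.66,"dy": -1.19,"dz": 6.73,"spin": 0,"grip": 0},{"dx": 6.66,"dy": -1.19,"dz": 6.73,"spin": 0,"grip": 0}]}}

```text
time_s: 7.47
tcp_pos: [0.5433, -0.2715, 0.201]
eef_rot: [179.8, -0.1, -100.6]
contact_force: [-8.7, 3.1, 14.7]
gripper_width: 0.0109
```

```bash
python3 - <<'E'
from h import *
from plant import r
import cv2
s=r.get_state();print(s['time_s'],s['contact_force'],s['tcp_pos'],tocase(s['tcp_pos']),s['gripper_width'])
im=r.capture('side');cv2.imwrite('pics/s4.png',cv2.resize(im[60:270,200:420],None,fx=2.5,fy=2.5))
E
```

```text
7.4667 [-8.69071571  3.12614636 14.70322295] [ 0.54328238 -0.27151804  0.20102472] [ 16.4 -56.5 201. ] 0.010878125527222613
```

View pics/s4.png

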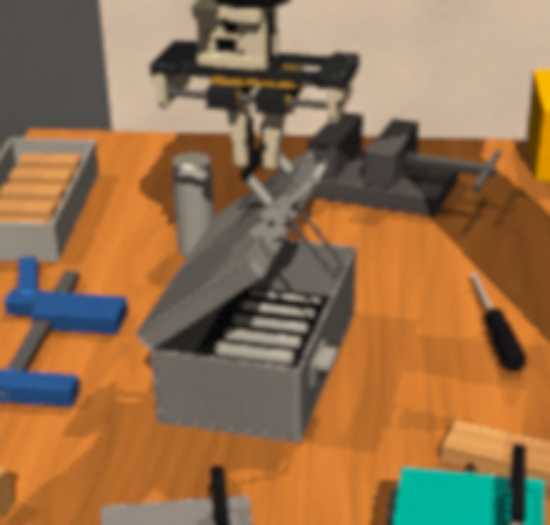

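The lid is at about 40° with the bar held. The force is about 17 N, mostly radially outward, so I'll bias the path outward by 2 mm.

Emit:
{"api": "servo_tool", "payload": {"targets": [{"dx": 0,"dy": 0,"dz": 0.2,"spin": 0,"grip": 0},{"dx": 0.98,"dy": -0.18,"dz": 0.65,"spin": 0,"grip": 0},{"dx": 1.99,"dy": -0.36,"dz": 1.0,"spin": 0,"grip": 0},{"dx": 3.03,"dy": -0.54,"dz": 1.25,"spin": 0,"grip": 0},{"dx": 4.08,"dy": -0.73,"dz": 1.42,"spin": 0,"grip": 0},{"dx": 5.15,"dy": -0.92,"dz": 1.5,"spin": 0,"grip": 0},{"dx": 6.21,"dy": -1.11,"dz": 1.5,"spin": 0,"grip": 0},{"dx": 6.21,"dy": -1.11,"dz": 1.5,"spin": 0,"grip": 0},{"dx": 6.21,"dy": -1.11,"dz": 1.5,"spin": 0,"grip": 0},{"dx": 6.21,"dy": -1.11,"dz": 1.5,"spin": 0,"grip": 0}], "squeeze": 15}}

```text
time_s: 8.35
tcp_pos: [0.6074, -0.2831, 0.215]
eef_rot: [-179.9, -0.1, -100.6]
contact_force: [1.2, -5.5, 2.2]
gripper_width: 0.0113
```

Emit:
{"api": "servo_tool", "payload": {"targets": [{"dx": 0.53,"dy": -0.1,"dz": -0.05,"spin": 0,"grip": 0},{"dx": 1.06,"dy": -0.19,"dz": -0.12,"spin": 0,"grip": 0},{"dx": 2.11,"dy": -0.38,"dz": -0.32,"spin": 0,"grip": 0},{"dx": 3.15,"dy": -0.56,"dz": -0.6,"spin": 0,"grip": 0},{"dx": 4.16,"dy": -0.74,"dz": -0.95,"spin": 0,"grip": 0},{"dx": 5.14,"dy": -0.92,"dz": -1.37,"spin": 0,"grip": 0},{"dx": 5.14,"dy": -0.92,"dz": -1.37,"spin": 0,"grip": 0},{"dx": 5.14,"dy": -0.92,"dz": -1.37,"spin": 0,"grip": 0},{"dx": 5.14,"dy": -0.92,"dz": -1.37,"spin": 0,"grip": 0},{"dx": 5.14,"dy": -0.92,"dz": -1.37,"spin": 0,"grip": 0}]}}

```text
time_s: 9.18
tcp_pos: [0.6584, -0.2923, 0.2003]
eef_rot: [-179.9, -0.1, -100.6]
contact_force: [2.0, -6.4, -2.0]
gripper_width: 0.0114
```

```bash
python3 - <<'E'
from h import *
from plant import r
import cv2
s=r.get_state();print(s['time_s'],s['contact_force'],s['tcp_pos'],tocase(s['tcp_pos']),s['gripper_width'])
im=r.capture('side');cv2.imwrite('pics/s5.png',cv2.resize(im[40:250,200:420],None,fx=2.7,fy=2.7))
E
```

```text
9.1833 [ 2.0010334  -6.35892324 -1.99820298] [ 0.65835324 -0.29234103  0.20034473] [133.3 -56.8 200.3] 0.011363342340275253
```

View pics/s5.png

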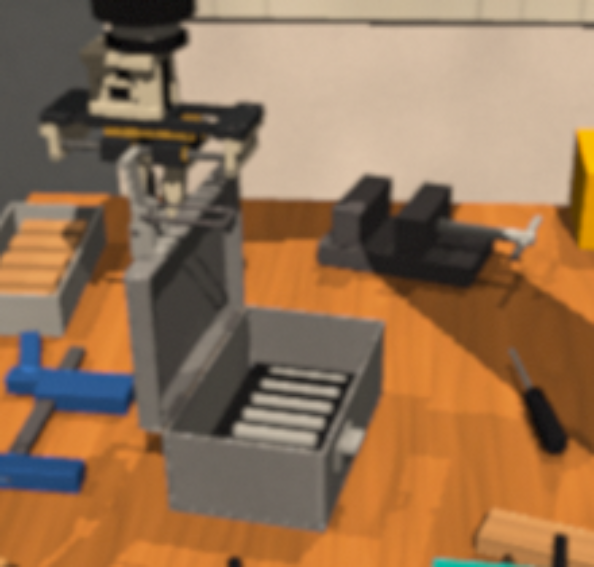

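The lid stands upright. I'll open the fingers a little (the front one sits between bar and lid), then rise straight up.

Emit:
{"api": "servo_tool", "payload": {"targets": [{"dx": 0,"dy": 0,"dz": 0,"spin": 0,"grip": 24},{"dx": 0,"dy": 0,"dz": 0,"spin": 0,"grip": 24},{"dx": 0,"dy": 0,"dz": 0,"spin": 0,"grip": 24},{"dx": 0,"dy": 0,"dz": 0,"spin": 0,"grip": 24},{"dx": 0,"dy": 0,"dz": 0.5,"spin": 0,"grip": 24},{"dx": 0,"dy": 0,"dz": 1.5,"spin": 0,"grip": 24},{"dx": 0,"dy": 0,"dz": 3,"spin": 0,"grip": 24},{"dx": 0,"dy": 0,"dz": 5,"spin": 0,"grip": 24},{"dx": 0,"dy": 0,"dz": 7.5,"spin": 0,"grip": 24},{"dx": 0,"dy": 0,"dz": 10,"spin": 0,"grip": 24}]}}

```text
time_s: 10.07
tcp_pos: [0.6579, -0.2913, 0.3021]
eef_rot: [-180.0, -0.0, -100.6]
contact_force: [0.7, -0.3, -0.8]
gripper_width: 0.021
```

```bash
python3 - <<'E'
from h import *
from plant import r
import cv2
s=r.get_state();print(s['time_s'],s['contact_force'],s['tcp_pos'],s['gripper_width'])
im=r.capture('side');cv2.imwrite('pics/s6.png',cv2.resize(im[40:350,200:420],None,fx=1.9,fy=1.9))
E
```

```text
10.0667 [ 0.6564749  -0.30183999 -0.81097843] [ 0.65792405 -0.29126913  0.30206566] 0.020964987653658663
```

View pics/s6.png

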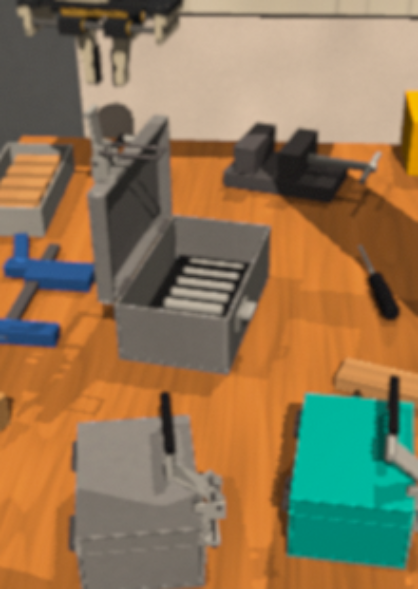

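The lid stands upright on its own, the gripper is clear above it, and the small case's latch is still shut at (195,490). Handing in.

```bash
python3 -c "
from plant import r
print(r.close_job())"
```

```text
the job is handed in; nothing more can be done
None
```

The larger case is open. I flipped its latch lever to the front first, then raised the lid by the black bar to about upright and let go of it there. I handed the job in at about 10 s.

**Last checks:**
- **Lever:** in the side picture taken after the push, it stuck out level to the front.
- **Lid:** in the last picture it stood upright on its own. The gripper was about 10 cm above the bar's height, with the contact force near zero.
- **Smaller case:** it still looked latched, and I never went near it.

**What disagreed or failed:**
- **Force while lifting:** it reached about 17 N at around 40° of lid travel. The path was roughly 2 mm off the lid's arc, so I shifted it outward and the force fell to about 6 N.
- **Refused call:** one early move was refused because its rows lacked some keys; nothing moved.
- **Angles not measured:** the lid and latch angles were judged only from the pictures and the tool's position.

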